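# Amber bottles into their spill saucers

### The job

Stand each of the three amber containers at the front of the bench upright in the yellow spill saucer of its own size: the large bottle in the largest saucer, the middle-sized bottle in the middle one, the slim vial in the smallest. The low clear beaker that was left in one of the saucers belongs on the round grey drying mat, standing wholly on it. Set everything down without dropping or tipping it, and leave the taller beaker and the white film roll where they stand.

Things in the scene. Friction and masses are not known exactly. Their poses are not given: they have to be found in the camera images.
- bottle_large: large amber bottle with a black cap and a green-edged label, standing on the front of the bench (a like one far back by the wall is not meant); body 58 mm in diameter up to about 70 mm, then a shoulder and a 31 mm cap, 106 mm high in all (hold it about 60 mm up, clear of the cap), about 0.16 kg. Origin: centre of its underside, z up.
- bottle_medium: middle-sized amber bottle with a white cap and a red-edged label, standing on the front of the bench; body 48 mm in diameter up to about 55 mm, then a shoulder and the 31 mm cap, 89 mm high in all (hold it about 45 mm up), about 0.16 kg. Origin: centre of its underside, z up.
- vial_small: slim amber vial with a white cap and a red-edged label, standing on the front of the bench; 17 mm in diameter, 68 mm high; hold it by the body, well below the cap, about 35 mm above its foot; about 0.02 kg. Origin: centre of its underside, z up.
- beaker_low: low clear glass beaker, open at the top, 53 mm in diameter at the rim (48 mm at the foot), 56 mm high, 0.1 kg; it stands at the start in the large or in the middle-sized saucer, its foot 3 mm above the bench. It can be held across the outside. Origin: centre of its underside, z up.
- saucer_large: largest of three round yellow plastic spill saucers on the front of the bench, fixed to it; flat floor 82 mm across inside, 3 mm thick, with a 3 mm wall, rim 9 mm above the bench (88 mm across outside). Origin: centre of its underside on the bench, z up.
- saucer_medium: middle-sized of three round yellow plastic spill saucers on the front of the bench, fixed to it; flat floor 66 mm across inside, 3 mm thick, with a 3 mm wall, rim 9 mm above the bench (72 mm across outside). Origin: centre of its underside on the bench, z up.
- saucer_small: smallest of three round yellow plastic spill saucers on the front of the bench, fixed to it; flat floor 40 mm across inside, 3 mm thick, with a 3 mm wall, rim 9 mm above the bench (46 mm across outside). Origin: centre of its underside on the bench, z up.
- drying_mat: round grey drying mat with thin dark ribs, 120 mm in diameter, 4 mm thick, fixed on the bench. Origin: centre of its underside, z up.
- beaker_tall: bystander: taller clear glass beaker, 66 mm in diameter, 71 mm high, standing directly on the bench. Origin: centre of its underside, z up.
- roll_white: bystander: white film roll standing on end on the front of the bench (a like one far back is not meant), 57 mm in diameter, 50 mm high. Origin: centre of its underside, z up.
Things that resemble listed ones, but are neither listed nor needed, are in the scene too. Several things have the shape of the drying_mat; the one meant has the colours described above.

How it is judged (in metres and radians):
At the end, for the whole second after the job is handed in: Each amber container stands upright (0.08 rad), at rest, on the floor of its own saucer (centres within 13.5 mm for the largest, 10.5 mm middle, 13 mm smallest; foot under 6.5 mm above the bench); the low beaker stands upright, at rest, on the mat, centres within 35 mm (horizontal distance between bottle_large and saucer_large below 0.0135 m and height (world z) of each of bottle_large, bottle_medium, vial_small below 0.0065 m and angle between each of bottle_large, bottle_medium, vial_small, beaker_low's own z axis and vertical below 0.08 rad and linear speed of each of bottle_large, bottle_medium, vial_small, beaker_low below 0.02 m/s and horizontal distance between bottle_medium and saucer_medium below 0.0105 m and horizontal distance between vial_small and saucer_small below 0.013 m and horizontal distance between beaker_low and drying_mat below 0.035 m and height (world z) of beaker_low below 0.008 m); the robot touches nothing.
It fails at once if an amber container or the low beaker is let go in the air, its foot more than 30 mm above the worktop ((height (world z) of bottle_large above 0.03 m and contact force between the fingers and bottle_large below 0.01 N) or (height (world z) of bottle_medium above 0.03 m and contact force between the fingers and bottle_medium below 0.01 N) or (height (world z) of vial_small above 0.03 m and contact force between the fingers and vial_small below 0.01 N) or (height (world z) of beaker_low above 0.03 m and contact force between the fingers and beaker_low below 0.01 N)).
It fails at once if an amber container or the low beaker is tipped over (angle between any of bottle_large, bottle_medium, vial_small, beaker_low's own z axis and vertical above 0.8 rad).
It fails at once if the tall empty beaker is pushed or lifted away from its place (over 20 mm) (distance of beaker_tall from where it was at the start of the episode above 0.02 m).
It fails at once if the white film roll is pushed or lifted away from its place (over 20 mm) (distance of roll_white from where it was at the start of the episode above 0.02 m).
It also fails if it takes over 147 s, if anything falls off the work surface, if the arm or the gripper's body presses on something with over 40 N, if the wrist force passes 120 N, or if a joint passes its speed limit or range.

### The arm

A 7-joint arm with a two-finger parallel gripper is mounted at the origin on a cart in front of the work surface, level with it; the furniture and walls round the work are solid. World frame = base frame: x ahead of the robot, y to its left, z up, the work surface at z = 0. Lengths are in mm, angles in rad, forces in N, time in s.
With the tool pointing down it reaches from about 400 to 875 mm from the base axis. Payload 4.4 kg.
Tool frame: the origin (TCP) lies on the centre line of the jaws, within the pads' length; the fingertips stand 25 mm ahead of it and the grasp point (between the pads) lies 6 mm ahead of it; x points along the fingers, y is the direction in which the jaws open and shut, and the axes are right-handed (so a half turn about x gives the same grasp; the last joint's range is limited). The gripper opens to 85 mm and grips with 20 to 120 N. Pads are 22 mm wide; open, the fingers measure 114 mm over their backs; the gripper's body (76 mm by 85 mm) begins 54 mm behind the grasp point. The pads swing forward as they close: fully open they stand 13 mm farther back than shut.
Start: joints at [1.2, 0.628, 0.038, 1.517, -0.027, 0.996, -0.02], TCP at [195.093, -620.045, 256.313] pointing down, gripper open.
Joint ranges: [-3.06, 3.06], [-0.37, 2.12], [-1.25, 1.32], [0.18, 2.47], [-1.1, 4.24], [0.23, 1.98], [-2.94, 2.94]. Speed limits (rad/s): [2.57, 2.57, 3.14, 3.14, 3.14, 3.14, 3.14].

### API

Orientations are given as [roll, pitch, yaw] about the fixed x, y, z axes, in that order (R = Rz(yaw) Ry(pitch) Rx(roll)).
In Python, from cell import * gives the robot as it stands. The module is installed in compiled form; this text tells all that it offers.
- The arm moves only by the tool jog_arm, never from a script. Its argument "series" is a list of rows, each a list of 3 entries, a list of its own where there are three numbers: the turn, a rotation vector about the tool's x, y, z in degrees, then the shift along the tool's x, y, z in mm, then the gripper's target within -1 to 1 (shut at 1, half-way at 0, fully open at -1). In form: [[[rx, ry, rz], [dx, dy, dz], hand], ...]. A call has 1 to 8 rows; each row shifts and turns the commanded pose from where the row before left it, along the tool's axes as they then stand; what a row does not reach is not made up. A row lasts 1/8 s, in which the tool goes at most 62.5 mm and 10.7 degrees, less where a joint would pass 70% of its speed; a pose out of reach is approached as far as the arm can. A call is refused whole if a number of a shift passes 62.5 or a number of a turn 10.7, either way. A call with a gripper value outside its range is refused whole. The fingers move at their own pace and stop on an object; the grip force is fixed at half the most. Time passes only in rows, so rows that do not move let the fingers close. It gives the time, the measured TCP pose, the force and the opening at its end, in the units of the state.
- read_state(): the state, without advancing time (a new reading comes with each control period).
- get_image(name): name is "side" or "top"; returns a dict with "img" (480x640x3 uint8, red, green, blue), "range_z" (480x640 float32, mm along the optical axis (not along the pixel's ray), 0 where there is no reading), "fovy" (degrees; the focal length in pixels is half the picture's height over the tangent of half this angle, whatever the lens; pixels are square), "cx", "cy" (the principal point, pixels), "k1" (the pictures are not rectified: a ray, as slopes to the right and down, at radius r is drawn at 1 + k1 r^2 times it, then the intrinsics apply), "cam_to_world" (4x4, takes a point from camera to world coordinates). Camera axes: x right, y up, looking along -z (the intrinsics and any distortion apply to the point x, -y, -z); pixel columns grow to the right and rows downward; lengths in mm; the calibration is good to about 2 mm. A picture is of the moment at which its call begins.
- finish_job(): hands the job in, once; it reports no verdict.
The state is a dict: "clock": time; "qpos": joint angles; "qd": joint speeds; "tau": joint torques, N m; "eef_pos": TCP position; "tool_rot": TCP orientation; "force": force on the tool from outside, world axes, zero at the start; "torque": the same for the moment, N m; "width": finger opening in mm.
Only numpy, scipy, OpenCV 4.12 (cv2) and the standard library are available. Lean on these libraries where they do the work, as an engineer would, in place of code of your own. Each camera call takes 0.05 s, during which the arm holds its last target. There are 200 camera calls.

## Working session

There is one attempt and no reset: what is moved stays moved. The work goes in short steps, Python scripts to look and compute and a tool call to move; the robot and the scene stay as the last step left them, time stands still between calls to the robot, and variables do not carry over. Pictures are saved under pics/ and viewed, about 12 in all and at most 16, crops included, and the job is handed in when it is done.

Besides the shell and the picture viewer there is one more tool, called after "Emit:" by a JSON object that holds its "op" and its "data". jog_arm: Moves the arm, as the interface text tells. Its arguments: {"type":"object","properties":{"series":{"type":"array"}},"required":["series"]}

```bash
mkdir -p pics
cat > h.py <<'E'
from cell import *
import numpy as np, cv2
def grab(n):
    d=get_image(n); np.savez('/tmp/'+n+'.npz',**d); return d
def load(n): return dict(np.load('/tmp/'+n+'.npz'))
def foc(d): return 240/np.tan(np.radians(float(d['fovy']))/2)
def rays(d,uv):
    f=foc(d); K=np.array([[f,0,float(d['cx'])],[0,f,float(d['cy'])],[0,0,1.]])
    return cv2.undistortPoints(np.array(uv,float).reshape(-1,1,2),K,np.array([float(d['k1']),0,0,0])).reshape(-1,2)
def onz(d,uv,z):
    "pixel ray meets plane z"
    r=rays(d,uv); T=d['cam_to_world']; D=np.c_[r[:,0],-r[:,1],-np.ones(len(r))]@T[:3,:3].T
    return T[:3,3]+D*((z-T[2,3])/D[:,2])[:,None]
def cloud(d):
    v,u=np.mgrid[0:480,0:640]; r=rays(d,np.c_[u.ravel(),v.ravel()]); Z=d['range_z'].ravel()[:,None]
    P=np.c_[r[:,0],-r[:,1],-np.ones(len(r))]*Z; T=d['cam_to_world']
    return (P@T[:3,:3].T+T[:3,3]).reshape(480,640,3)
def save(im,n): cv2.imwrite('pics/'+n,im[...,::-1])
E
python3 - <<'E'
from h import *
for n in('side','top'):
    d=grab(n); save(d['img'],n+'0.png'); print(n,d['fovy'],d['cx'],d['cy'],d['k1'],d['cam_to_world'].round(3).tolist())
s=read_state(); print(s)
E
```

```text
side 44.70392742919455 327.3677126104626 244.65658207059744 -0.11195885561119434 [[-0.964, -0.236, 0.124, 769.049], [0.266, -0.837, 0.478, 712.805], [-0.009, 0.493, 0.87, 1219.287], [0.0, 0.0, 0.0, 1.0]]
top 50.240368882770625 323.4458683625265 237.20236751526014 -0.09299346676644875 [[0.012, 0.984, -0.176, 344.196], [-1.0, 0.011, -0.004, 83.421], [-0.002, 0.176, 0.984, 1422.854], [0.0, 0.0, 0.0, 1.0]]
{'clock': 0.1, 'qpos': array([ 1.20018043,  0.62925311,  0.03843358,  1.51825053, -0.02699557,
        0.99629974, -0.01999222]), 'qd': array([ 3.35096783e-04, -3.33177996e-03,  1.55386319e-05, -2.49948449e-03,
        1.62927184e-03,  2.14217349e-03,  5.15629434e-04]), 'tau': array([ 3.03389381e-03, -5.64528608e+01,  1.23043980e+00, -1.93973225e+01,
        1.12314752e-02,  5.48836193e-03, -6.96584550e-06]), 'eef_pos': array([ 194.95880267, -619.54056153,  255.48673033]), 'tool_rot': array([-1.56266097,  1.56910316,  1.88376721]), 'force': array([ 0.00372213,  0.54087327, -0.85755401]), 'torque': array([-0.01196053, -0.00775648,  0.03084564]), 'width': 85.35104732003575}
```

View pics/top0.png

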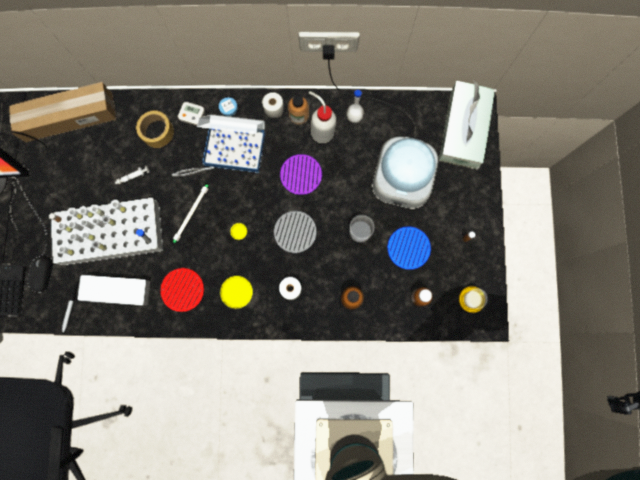

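View pics/side0.png

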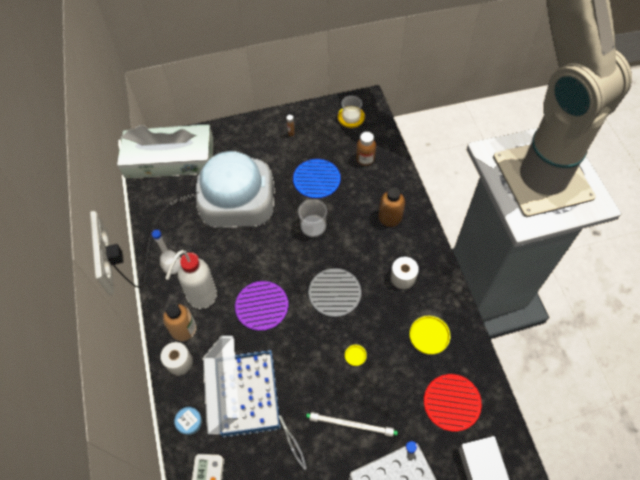

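Top view: the large bottle is at (352,297), with a black cap. The look-alike at (298,108) is by the wall, so not meant. The medium bottle is at (423,296) and the vial at (472,235). Saucers: (236,292), (238,231), and (473,299) with the low beaker in it. The mat candidates are grey (295,232), purple, blue and red; the ribbed grey one fits. The tall beaker is at (361,229) and the roll at (290,288). I'll confirm these in an enlarged crop and measure them.

```bash
cat > meas.py <<'E'
from h import *
from scipy.optimize import least_squares
def circ(p):
    c0=np.r_[p.mean(0),30]
    s=least_squares(lambda c:np.hypot(p[:,0]-c[0],p[:,1]-c[1])-c[2],c0,loss='soft_l1',f_scale=1.5)
    return s.x
def mask_circle(d,m,z):
    cs,_=cv2.findContours(m.astype(np.uint8),cv2.RETR_EXTERNAL,cv2.CHAIN_APPROX_NONE)
    out=[]
    for c in cs:
        if len(c)>18: out.append((circ(onz(d,c[:,0],z)[:,:2]),len(c)))
    return out
E
python3 - <<'E'
from meas import *
for n,guess in(('top',{'BL':(352,297),'BM':(423,296),'V':(472,235),'BK':(473,299),'T':(361,229),'R':(290,288)}),('side',{'BL':(392,208),'BM':(366,148),'V':(290,126),'BK':(351,108),'T':(313,217),'R':(404,272)})):
    d=load(n); hsv=cv2.cvtColor(d['img'],cv2.COLOR_RGB2HSV); C=cloud(d)
    y=cv2.inRange(hsv,(24,150,90),(36,255,255))
    print(n,'yellow@9',[(c.round(1).tolist(),k) for c,k in mask_circle(d,y,9)])
    g=cv2.inRange(hsv,(0,0,70),(179,40,175)); u,v=(295,232) if n=='top' else (335,292)
    w=np.zeros_like(g); cv2.circle(w,(u,v),32,255,-1); g=cv2.morphologyEx(g&w,cv2.MORPH_CLOSE,np.ones((5,5)))
    print('mat@4',[(c.round(1).tolist(),k) for c,k in mask_circle(d,g,4)])
    for k,(u,v) in guess.items():
        P=C[v-24:v+25,u-24:u+25].reshape(-1,3); z=P[:,2]; c=C[v,u]
        print(k,'centre',c.round(1),end=' ')
        P=P[(np.hypot(*(P[:,:2]-c[:2]).T)<45)&(P[:,2]>12)]
        if len(P): 
            zt=np.percentile(P[:,2],98); q=P[P[:,2]>zt-6]; print('n',len(P),'top',zt.round(1),'topmean',q.mean(0).round(1),'ext',np.ptp(q,0).round(1),'all',((P.max(0)+P.min(0))/2).round(1),np.ptp(P,0).round(1))
        else: print()
t=load('top')['img'][210:320,220:500]; save(cv2.resize(t,None,fx=2.85,fy=2.85,interpolation=cv2.INTER_CUBIC),'crop1.png')
E
```

```text
top yellow@9 [([427.6, -323.9, 30.7], 97), ([441.3, 328.7, 45.3], 93), ([612.4, 328.9, 24.3], 49)]
mat@4 [([614.5, 170.2, 60.9], 128)]
BL centre [424.8  13.2 105.5] n 405 top 109.8 topmean [426.7  10.5 107.2] ext [28.4 25.7  8.3] all [425.3  10.7  62.7] [56.2 57.4 99. ]
BM centre [ 429.9 -172.4   91.7] n 291 top 94.1 topmean [ 432.7 -177.9   91. ] ext [28.7 27.7  9. ] all [ 432.9 -178.2   55.9] [47.1 45.7 82.4]
V centre [ 597.8 -315.4   64.2] n 68 top 71.7 topmean [ 598.9 -313.1   68.5] ext [14.1 14.3  8.9] all [ 597.8 -312.9   43.7] [16.3 16.4 62.2]
BK centre [ 427.  -323.7   23.2] n 369 top 61.0 topmean [ 428.5 -328.3   58.3] ext [50.9 50.5  9. ] all [ 429.1 -320.1   38.1] [69.  59.6 51.9]
T centre [ 6.235e+02 -1.750e+01 -4.000e-01] n 251 top 74.4 topmean [617.  -17.   71.6] ext [64.1 62.4  8.5] all [616.8 -13.9  44.7] [65.5 62.4 64.7]
R centre [454.4 180.1  -3.3] n 331 top 55.5 topmean [451.2 178.9  52. ] ext [53.9 51.4  6.8] all [449.7 176.7  34.3] [55.5 54.2 44.1]
side yellow@9 [([612.1, 327.9, 24.5], 63), ([440.9, 327.7, 45.5], 113), ([427.9, -325.5, 32.8], 84)]
mat@4 [([614.3,
[... 158 characters left out ...]
]
BM centre [ 438.1 -161.6   68.8] n 472 top 93.3 topmean [ 432.6 -177.8   90.7] ext [30.7 29.2  9.1] all [ 431.4 -174.3   54.6] [49.6 41.6 84. ]
V centre [ 600.6 -309.5   39.7] n 114 top 72.3 topmean [ 599.5 -311.8   69.5] ext [14.3 15.9  8.4] all [ 600.2 -309.9   43.5] [16.8 20.7 62.6]
BK centre [ 422.6 -340.8   23.3] n 441 top 62.2 topmean [ 426.6 -327.6   59.6] ext [49.9 57.1 10.4] all [ 430.1 -326.7   39.3] [67.  60.7 54.6]
T centre [609.4 -41.1   1.8] n 384 top 72.6 topmean [610.8 -34.1  70.2] ext [63.8 42.7  9.1] all [615.2 -26.7  44. ] [64.1 45.  63.5]
R centre [456.7 186.2  52.1] n 625 top 55.2 topmean [451.  177.2  51.7] ext [57.5 58.1  9.4] all [450.9 176.8  35.6] [58.3 60.  46.1]
```

View pics/crop1.png

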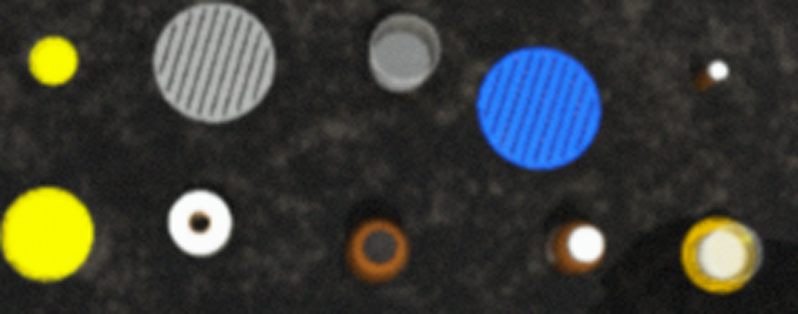

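The crop confirms it: grey ribbed mat, tall beaker standing directly on the bench, low beaker in the right-hand (middle-sized) saucer, and the bottles and vial as listed. Next, a planning helper.

```bash
cat > plan.py <<'E'
from h import *
import sys
from scipy.spatial.transform import Rotation as Ro
s=read_state(); R=Ro.from_euler('xyz',s['tool_rot']); M=R.as_matrix()
print('t',s['clock'],'tcp',s['eef_pos'].round(1),'w',round(s['width'],1),'F',s['force'].round(1),'q',s['qpos'].round(2))
print('tool axes in world:',M.T.round(3).tolist())
def go(xyz,ydir=None):
    if ydir is None: ydir=M[:,1]
    x=np.array([0,0,-1.]); y=np.array(ydir,float); y-=x*(x@y); y/=np.linalg.norm(y)
    T=np.c_[x,y,np.cross(x,y)]
    print('turn deg',np.degrees((R.inv()*Ro.from_matrix(T)).as_rotvec()).round(2),'shift(final frame)',(T.T@(np.array(xyz)-s['eef_pos'])).round(1),'shift(now)',(M.T@(np.array(xyz)-s['eef_pos'])).round(1))
a=list(map(float,sys.argv[1:]))
if len(a)>=3: go(a[:3],a[3:6] if len(a)>5 else None)
E
python3 plan.py 427.5 -326.5 120
```

```text
t 0.1 tcp [ 195.  -619.5  255.5] w 85.4 F [ 0.   0.5 -0.9] q [ 1.2   0.63  0.04  1.52 -0.03  1.   -0.02]
tool axes in world: [[-0.001, 0.002, -1.0], [0.3, -0.954, -0.002], [-0.954, -0.3, 0.0]]
turn deg [0.  0.  0.1] shift(final frame) [ 135.5 -209.7 -309.8] shift(now) [ 135.8 -209.5 -309.8]
```

Emit:
{"op": "jog_arm", "data": {"series": [[[8.75,0,0],[20,0,0],-1],[[8.75,0,0],[20,0,0],-1],[[0,0,0],[0,-42,-34],-1],[[0,0,0],[0,-42,-34],-1],[[0,0,0],[0,-42,-33],-1],[[0,0,0],[0,-42,-33],-1],[[0,0,0],[0,-42,-33],-1],[[0,0,0],[0,-42,-33],-1]]}}

```text
clock: 1.1
eef_pos: [396.1, -366.6, 216.1]
tool_rot: [-1.05, 1.57, 2.091]
force: [0.8, -0.0, 1.0]
width: 85.3
```

```bash
python3 plan.py 427.5 -326.5 140 0 -1 0
```

```text
t 1.1 tcp [ 396.1 -366.6  216.1] w 85.3 F [ 0.8 -0.   1. ] q [ 0.6   0.53  0.13  1.87 -0.1   0.75 -0.78]
tool axes in world: [[-0.0, 0.0, -1.0], [-0.001, -1.0, -0.0], [-1.0, 0.001, 0.0]]
turn deg [-0.04  0.01  0.02] shift(final frame) [ 76.1 -40.1 -31.4] shift(now) [ 76.1 -40.1 -31.4]
```

Emit:
{"op": "jog_arm", "data": {"series": [[[0,0,0],[0,-40,-31],-1],[[0,0,0],[40,0,0],-1],[[0,0,0],[40,0,0],-1],[[0,0,0],[40,0,0],-1],[[0,0,0],[30,0,0],-1],[[0,0,0],[25,0,0],-1],[[0,0,0],[0,0,0],-1],[[0,0,0],[0,0,0],-1]]}}

```text
clock: 2.1
eef_pos: [426.6, -328.5, 41.9]
tool_rot: [2.484, 1.57, -0.658]
force: [0.6, -0.4, 0.1]
width: 85.6
```

```bash
python3 - <<'E'
from h import *
s=grab('side');t=grab('top')
a=cv2.resize(s['img'][70:170,290:420],(400,308),interpolation=2);b=cv2.resize(t['img'][250:350,405:535],(400,308),interpolation=2)
save(np.hstack([a,b]),'g1.png')
E
python3 plan.py 427.5 -326.5 40 0 -1 0
```

```text
t 2.2 tcp [ 427.  -328.7   42.5] w 85.6 F [-0.1  0.   0.5] q [ 0.56  0.8   0.07  1.98 -0.15  0.36 -0.83]
tool axes in world: [[0.002, -0.001, -1.0], [-0.001, -1.0, 0.001], [-1.0, 0.001, -0.002]]
turn deg [-0.04 -0.1  -0.07] shift(final frame) [ 2.5 -2.2 -0.5] shift(now) [ 2.4 -2.2 -0.5]
```

View pics/g1.png

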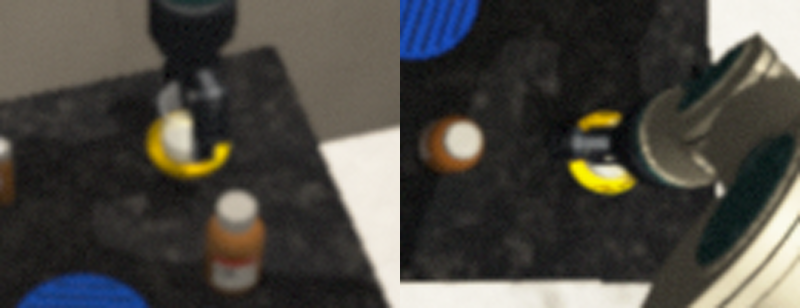

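The fingers straddle the beaker. Closing.

Emit:
{"op": "jog_arm", "data": {"series": [[[0,0,0],[0,-2,0],-1],[[0,0,0],[0,0,0],1],[[0,0,0],[0,0,0],1],[[0,0,0],[0,0,0],1],[[0,0,0],[0,0,0],1],[[0,0,0],[0,0,0],1],[[0,0,0],[0,0,0],1],[[0,0,0],[-10,0,0],1]]}}

```text
clock: 3.2
eef_pos: [425.9, -325.9, 51.2]
tool_rot: [-0.665, 1.569, 2.476]
force: [-1.7, 0.5, -1.6]
width: 50.7
```

```bash
python3 plan.py 614.4 169.5 160 0 -1 0
```

```text
t 3.2 tcp [ 425.9 -325.9   51.2] w 50.7 F [-1.7  0.5 -1.6] q [ 0.55  0.79  0.08  1.98 -0.15  0.38 -0.83]
tool axes in world: [[-0.001, 0.001, -1.0], [-0.001, -1.0, -0.001], [-1.0, 0.001, 0.001]]
turn deg [-0.04  0.06  0.05] shift(final frame) [-108.8 -495.4 -188.5] shift(now) [-108.6 -495.6 -188.1]
```

Emit:
{"op": "jog_arm", "data": {"series": [[[0,0,0],[-30,0,0],1],[[0,0,0],[-40,0,0],1],[[0,0,0],[-30,0,0],1],[[0,0,0],[-10,-20,-8],1],[[0,0,0],[0,-35,-13],1],[[0,0,0],[0,-40,-16],1],[[0,0,0],[0,-40,-15],1],[[0,0,0],[0,-40,-15],1]]}}

```text
clock: 4.2
eef_pos: [493.7, -149.9, 161.8]
tool_rot: [3.104, 1.57, -0.039]
force: [0.9, -1.2, -0.9]
width: 50.6
```

Emit:
{"op": "jog_arm", "data": {"series": [[[0,0,0],[0,-40,-15],1],[[0,0,0],[0,-40,-15],1],[[0,0,0],[0,-40,-15],1],[[0,0,0],[0,-40,-15],1],[[0,0,0],[0,-40,-15],1],[[0,0,0],[0,-40,-15],1],[[0,0,0],[0,-40,-15],1],[[0,0,0],[0,-25,-10],1]]}}

```text
clock: 5.2
eef_pos: [608.7, 156.7, 161.6]
tool_rot: [-1.67, 1.57, 1.473]
force: [0.6, -0.3, -0.3]
width: 50.8
```

```bash
python3 plan.py 614.4 169.5 60 0 -1 0
```

```text
t 5.2 tcp [608.7 156.7 161.6] w 50.8 F [ 0.6 -0.3 -0.3] q [-0.42  0.72  0.21  1.67 -0.2   0.77 -1.69]
tool axes in world: [[0.0, 0.001, -1.0], [0.002, -1.0, -0.001], [-1.0, -0.002, -0.0]]
turn deg [ 0.11 -0.01  0.07] shift(final frame) [101.6 -12.8  -5.7] shift(now) [101.6 -12.7  -5.7]
```

Emit:
{"op": "jog_arm", "data": {"series": [[[0,0,0],[0,-12,-6],1],[[0,0,0],[35,0,0],1],[[0,0,0],[35,0,0],1],[[0,0,0],[25,0,0],1],[[0,0,0],[15,0,0],1],[[0,0,0],[4,0,0],1],[[0,0,0],[0,0,0],1],[[0,0,0],[0,0,0],1]]}}

```text
clock: 6.2
eef_pos: [615.4, 165.8, 48.4]
tool_rot: [-2.881, 1.569, 0.26]
force: [-0.2, 0.9, -0.6]
width: 50.6
```

Emit:
{"op": "jog_arm", "data": {"series": [[[0,0,0],[1.5,0,0],1],[[0,0,0],[0,0,0],1]]}}

```text
clock: 6.45
eef_pos: [614.7, 165.8, 46.1]
tool_rot: [-2.796, 1.57, 0.345]
force: [-0.4, -0.1, -0.6]
width: 50.9
```

Emit:
{"op": "jog_arm", "data": {"series": [[[0,0,0],[1.5,0,0],1],[[0,0,0],[0,0,0],1]]}}

```text
clock: 6.7
eef_pos: [614.5, 165.7, 44.2]
tool_rot: [0.257, 1.571, -2.885]
force: [0.1, 0.2, -1.0]
width: 51.1
```

Emit:
{"op": "jog_arm", "data": {"series": [[[0,0,0],[1,0,0],1],[[0,0,0],[0,0,0],1]]}}

```text
clock: 6.95
eef_pos: [614.6, 165.6, 43.2]
tool_rot: [0.697, 1.571, -2.446]
force: [-0.5, 0.7, -0.4]
width: 50.8
```

Emit:
{"op": "jog_arm", "data": {"series": [[[0,0,0],[1,0,0],1],[[0,0,0],[0,0,0],1]]}}

```text
clock: 7.2
eef_pos: [614.7, 165.7, 43.0]
tool_rot: [-2.32, 1.571, 0.821]
force: [-1.8, 0.3, 5.1]
width: 50.5
```

Emit:
{"op": "jog_arm", "data": {"series": [[[0,0,0],[1,0,0],1],[[0,0,0],[0,0,0],1]]}}

```text
clock: 7.45
eef_pos: [614.8, 165.6, 43.0]
tool_rot: [-2.373, 1.57, 0.768]
force: [-4.0, -0.8, 12.7]
width: 50.6
```

Contact at 43 mm, so the foot is on the mat. Releasing and rising.

Emit:
{"op": "jog_arm", "data": {"series": [[[0,0,0],[-1,0,0],-1],[[0,0,0],[0,0,0],-1],[[0,0,0],[0,0,0],-1],[[0,0,0],[0,0,0],-1],[[0,0,0],[-20,0,0],-1],[[0,0,0],[-40,0,0],-1],[[0,0,0],[-50,0,0],-1],[[0,0,0],[-30,0,0],-1]]}}

```text
clock: 8.45
eef_pos: [615.9, 165.8, 186.5]
tool_rot: [-2.883, 1.566, 0.258]
force: [0.0, 0.1, 0.5]
width: 85.5
```

```bash
python3 plan.py 432.5 -178 160 0 -1 0
```

```text
t 8.45 tcp [615.9 165.8 186.5] w 85.5 F [0.  0.1 0.5] q [-0.44  0.7   0.22  1.63 -0.19  0.83 -1.71]
tool axes in world: [[0.004, 0.001, -1.0], [-0.001, -1.0, -0.001], [-1.0, 0.001, -0.004]]
turn deg [-0.05 -0.26  0.07] shift(final frame) [ 26.5 343.8 183.4] shift(now) [ 25.3 344.  183.2]
```

Emit:
{"op": "jog_arm", "data": {"series": [[[0,0,0],[0,43,23],-1],[[0,0,0],[0,43,23],-1],[[0,0,0],[0,43,23],-1],[[0,0,0],[0,43,23],-1],[[0,0,0],[0,43,23],-1],[[0,0,0],[0,43,23],-1],[[0,0,0],[0,43,23],-1],[[0,0,0],[0,43,22],-1]]}}

```text
clock: 9.45
eef_pos: [431.0, -179.7, 183.7]
tool_rot: [2.817, 1.568, -0.326]
force: [0.3, -0.8, -0.1]
width: 85.4
```

```bash
python3 - <<'E'
from meas import *
d=grab('side'); 
C=cloud(d)
def top(u,v,lab):
    P=C[v-30:v+31,u-30:u+31].reshape(-1,3); P=P[(P[:,2]>12)&(P[:,2]<100)]
    zt=np.percentile(P[:,2],98); q=P[P[:,2]>zt-6]; print(lab,zt,((q.max(0)+q.min(0))/2).round(1),np.ptp(q,0).round(1))
top(335,285,'beaker')
hsv=cv2.cvtColor(d['img'],cv2.COLOR_RGB2HSV); y=cv2.inRange(hsv,(22,130,60),(36,255,255))
print([(c.round(1).tolist(),k) for c,k in mask_circle(d,y,9)])
save(cv2.resize(d['img'][70:350,270:480],(600,800),interpolation=2)[:, :],'s2.png') if 0 else save(cv2.resize(d['img'][80:330,270:480],(504,600),interpolation=2),'s2.png')
E
python3 plan.py 432.5 -178 49 0 -1 0
```

```text
beaker 61.99924764581059 [614.8 166.3  60.8] [51.9 52.9  9.3]
[([612.3, 328.1, 25.0], 64), ([441.2, 327.8, 46.1], 116), ([427.4, -325.8, 39.9], 74)]
t 9.5 tcp [ 427.1 -186.5  183.9] w 85.2 F [-3.5 -5.3  0.5] q [ 0.22  0.49  0.18  2.1  -0.15  0.57 -1.07]
tool axes in world: [[-0.0, -0.005, -1.0], [-0.01, -1.0, 0.005], [-1.0, 0.01, 0.0]]
turn deg [-0.58  0.02 -0.28] shift(final frame) [134.9  -8.5  -5.4] shift(now) [134.8  -9.2  -5.4]
```

View pics/s2.png

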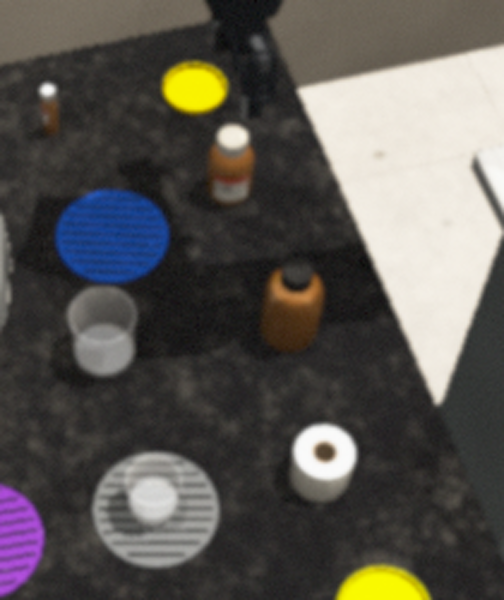

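Beaker stands in the middle of the mat. Now down on the medium bottle.

Emit:
{"op": "jog_arm", "data": {"series": [[[0,0,0],[0,0,0],-1],[[0,0,0],[25,0,0],-1],[[0,0,0],[35,0,0],-1],[[0,0,0],[35,0,0],-1],[[0,0,0],[25,0,0],-1],[[0,0,0],[16,0,0],-1],[[0,0,0],[0,0,0],-1],[[0,0,0],[0,0,0],-1]]}}

```text
clock: 10.5
eef_pos: [432.7, -177.7, 47.3]
tool_rot: [3.084, 1.57, -0.057]
force: [-0.3, -0.2, 0.7]
width: 85.6
```

```bash
python3 - <<'E'
from meas import *
d=grab('side'); 
hsv=cv2.cvtColor(d['img'],cv2.COLOR_RGB2HSV); y=cv2.inRange(hsv,(24,150,90),(36,255,255))
print([(c.round(1).tolist(),k) for c,k in mask_circle(d,y,9)])
E
python3 plan.py 432.5 -178 48 0 -1 0
```

```text
[([612.0, 327.9, 24.5], 63), ([441.0, 327.7, 45.5], 114), ([435.7, -328.3, 32.9], 61)]
t 10.55 tcp [ 432.7 -177.9   47.4] w 85.0 F [-0.2 -1.1 -1.1] q [ 0.25  0.76  0.12  2.17 -0.37  0.23 -0.87]
tool axes in world: [[0.002, -0.0, -1.0], [0.0, -1.0, 0.0], [-1.0, -0.0, -0.002]]
turn deg [ 0.03 -0.09 -0.01] shift(final frame) [-0.6  0.1  0.2] shift(now) [-0.6  0.1  0.2]
```

Well centred. Grip and lift clear.

Emit:
{"op": "jog_arm", "data": {"series": [[[0,0,0],[0,0,0],1],[[0,0,0],[0,0,0],1],[[0,0,0],[0,0,0],1],[[0,0,0],[0,0,0],1],[[0,0,0],[0,0,0],1],[[0,0,0],[-10,0,0],1],[[0,0,0],[-25,0,0],1],[[0,0,0],[-35,0,0],1]]}}

```text
clock: 11.55
eef_pos: [430.8, -178.0, 117.1]
tool_rot: [-0.409, 1.568, 2.732]
force: [0.5, 0.1, -0.7]
width: 46.2
```

```bash
python3 - <<'E'
from meas import *
for n in('side','top'):
    d=grab(n); hsv=cv2.cvtColor(d['img'],cv2.COLOR_RGB2HSV); y=cv2.inRange(hsv,(22,130,60),(36,255,255))
    print(n,[(c.round(1).tolist(),k) for c,k in mask_circle(d,y,9)])
E
python3 plan.py 427.5 -325.5 118 0 -1 0
```

```text
side [([612.2, 327.9, 24.9], 64), ([441.2, 327.8, 46.1], 116), ([430.2, -326.2, 38.4], 70)]
top [([441.5, 328.9, 46.1], 95), ([612.3, 328.7, 25.0], 50)]
t 11.65 tcp [ 433.2 -179.   119.5] w 46.5 F [ 0.5 -0.6 -1. ] q [ 0.18  0.62  0.23  2.14 -0.33  0.41 -0.9 ]
tool axes in world: [[0.005, -0.002, -1.0], [-0.001, -1.0, 0.002], [-1.0, 0.001, -0.005]]
turn deg [-0.05 -0.27 -0.11] shift(final frame) [  1.5 146.5   5.7] shift(now) [  1.7 146.5   5.6]
```

Run:
```python
from meas import *
d=load('side')
m=d['img'][80:180,300:430].copy()
im=cv2.resize(m,(780,600),interpolation=2)
# overlay of hypothesised rim r=36,z=9 at (427.8,-325.5)
T=np.linalg.inv(d['cam_to_world']);f=foc(d)
a=np.linspace(0,6.28,60);P=np.c_[427.8+36*np.cos(a),-325.5+36*np.sin(a),0*a+9,0*a+1]@T.T
x=P[:,0]/-P[:,2];y=-P[:,1]/-P[:,2];k=1+float(d['k1'])*(x*x+y*y)
u=(x*k*f+float(d['cx'])-300+.5)*6;v=(y*k*f+float(d['cy'])-80+.5)*6
for p in zip(u,v): cv2.circle(im,tuple(int(q) for q in p),2,(255,0,0),-1)
save(im,'s3.png')
```

```text
(no output)
```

View pics/s3.png

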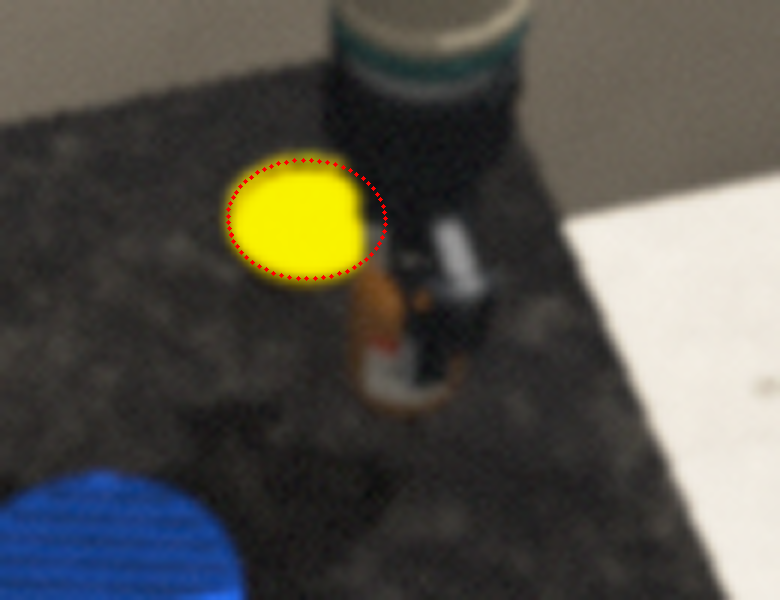

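The modelled rim at (427.8, -325.5) lies on the picture's rim. Moving there.

Emit:
{"op": "jog_arm", "data": {"series": [[[0,0,0],[0,20,1],1],[[0,0,0],[0,40,1],1],[[0,0,0],[0,40,1],1],[[0,0,0],[0,30,1],1],[[0,0,0],[0,17.5,1],1],[[0,0,0],[15,0,0],1],[[0,0,0],[25,0,0],1],[[0,0,0],[12,0,0],1]]}}

```text
clock: 12.65
eef_pos: [425.9, -323.0, 62.5]
tool_rot: [-0.88, 1.566, 2.263]
force: [0.0, -0.1, -1.4]
width: 46.5
```

Emit:
{"op": "jog_arm", "data": {"series": [[[0,0,0],[5,0,0],1],[[0,0,0],[0,0,0],1],[[0,0,0],[0,0,0],1]]}}

```text
clock: 13.02
eef_pos: [426.9, -325.9, 60.1]
tool_rot: [2.368, 1.57, -0.774]
force: [-0.3, 0.2, -1.5]
width: 46.0
```

```bash
python3 plan.py 427.8 -325.5 51 0 -1 0
```

```text
t 13.025 tcp [ 426.9 -325.9   60.1] w 46.0 F [-0.3  0.2 -1.5] q [ 0.49  0.78  0.17  1.98 -0.3   0.41 -0.69]
tool axes in world: [[0.0, -0.0, -1.0], [-0.0, -1.0, 0.0], [-1.0, 0.0, -0.0]]
turn deg [-0.03 -0.03 -0.03] shift(final frame) [ 9.1 -0.4 -0.9] shift(now) [ 9.1 -0.4 -0.9]
```

Emit:
{"op": "jog_arm", "data": {"series": [[[0,0,0],[5,0,-0.8],1],[[0,0,0],[3,0,0],1],[[0,0,0],[0,0,0],1],[[0,0,0],[0,0,0],1]]}}

```text
clock: 13.52
eef_pos: [427.3, -325.8, 51.5]
tool_rot: [-0.369, 1.57, 2.772]
force: [-1.5, -0.4, -2.3]
width: 46.5
```

Emit:
{"op": "jog_arm", "data": {"series": [[[0,0,0],[1,0,0],1],[[0,0,0],[0,0,0],1]]}}

```text
clock: 13.78
eef_pos: [427.3, -325.8, 50.5]
tool_rot: [-0.481, 1.57, 2.66]
force: [-0.5, -0.2, -1.2]
width: 46.2
```

Emit:
{"op": "jog_arm", "data": {"series": [[[0,0,0],[1,0,0],1],[[0,0,0],[0,0,0],1]]}}

```text
clock: 14.02
eef_pos: [427.3, -325.8, 50.4]
tool_rot: [-1.733, 1.571, 1.408]
force: [-1.5, 1.1, 7.2]
width: 46.4
```

Contact at 50.4, exactly the saucer floor. Release.

Emit:
{"op": "jog_arm", "data": {"series": [[[0,0,0],[-0.5,0,0],-1],[[0,0,0],[0,0,0],-1],[[0,0,0],[0,0,0],-1],[[0,0,0],[0,0,0],-1],[[0,0,0],[-20,0,0],-1],[[0,0,0],[-40,0,0],-1],[[0,0,0],[-50,0,0],-1],[[0,0,0],[-30,0,0],-1]]}}

```text
clock: 15.02
eef_pos: [427.8, -326.3, 192.3]
tool_rot: [2.454, 1.569, -0.689]
force: [-0.3, -0.1, 0.4]
width: 85.4
```

```bash
python3 plan.py 426.5 10.5 190 0 -1 0
```

```text
t 15.025 tcp [ 427.8 -326.3  192.3] w 85.4 F [-0.3 -0.1  0.4] q [ 0.42  0.57  0.27  1.9  -0.23  0.7  -0.75]
tool axes in world: [[0.002, -0.001, -1.0], [-0.001, -1.0, 0.001], [-1.0, 0.001, -0.002]]
turn deg [-0.05 -0.09 -0.08] shift(final frame) [   2.3 -336.8    1.3] shift(now) [   1.8 -336.8    1.6]
```

Emit:
{"op": "jog_arm", "data": {"series": [[[0,0,0],[0,-36.5,1],-1],[[0,0,0],[0,-50,0],-1],[[0,0,0],[0,-50,0],-1],[[0,0,0],[0,-50,0],-1],[[0,0,0],[0,-50,0],-1],[[0,0,0],[0,-50,0],-1],[[0,0,0],[0,-35,0],-1],[[0,0,0],[0,-15,0],-1]]}}

```text
clock: 16.02
eef_pos: [426.5, 12.7, 190.1]
tool_rot: [-0.833, 1.57, 2.311]
force: [0.2, -0.6, 0.2]
width: 85.6
```

Emit:
{"op": "jog_arm", "data": {"series": [[[0,0,0],[0,0,0],-1],[[0,0,0],[0,0,0],-1]]}}

```text
clock: 16.27
eef_pos: [426.7, 9.1, 190.2]
tool_rot: [1.499, 1.57, -1.645]
force: [0.3, -0.1, -0.0]
width: 85.2
```

```bash
python3 plan.py 426.5 10.5 66 0 -1 0
```

```text
t 16.275 tcp [426.7   9.1 190.2] w 85.2 F [ 0.3 -0.1 -0. ] q [-0.32  0.45  0.32  2.19 -0.26  0.54 -1.38]
tool axes in world: [[-0.0, -0.001, -1.0], [-0.003, -1.0, 0.001], [-1.0, 0.003, 0.0]]
turn deg [-0.17  0.   -0.04] shift(final frame) [124.2  -1.4   0.2] shift(now) [124.2  -1.4   0.2]
```

Emit:
{"op": "jog_arm", "data": {"series": [[[0,0,0],[20,-1,0],-1],[[0,0,0],[35,0,0],-1],[[0,0,0],[35,0,0],-1],[[0,0,0],[20,0,0],-1],[[0,0,0],[13,0,0],-1],[[0,0,0],[0,0,0],-1],[[0,0,0],[0,0,0],-1]]}}

```text
clock: 17.15
eef_pos: [426.5, 11.1, 68.8]
tool_rot: [-0.234, 1.57, 2.905]
force: [0.2, -0.6, 0.5]
width: 85.5
```

Emit:
{"op": "jog_arm", "data": {"series": [[[0,0,0],[0,0,0],1],[[0,0,0],[0,0,0],1],[[0,0,0],[0,0,0],1],[[0,0,0],[0,0,0],1],[[0,0,0],[0,0,0],1],[[0,0,0],[0,0,0],1]]}}

```text
clock: 17.9
eef_pos: [426.7, 11.5, 69.4]
tool_rot: [-1.991, 1.57, 1.149]
force: [-0.7, -2.4, 9.6]
width: 55.4
```

Emit:
{"op": "jog_arm", "data": {"series": [[[0,0,0],[-10,0,0],1],[[0,0,0],[-30,0,0],1],[[0,0,0],[-40,0,0],1],[[0,0,0],[-20,0,0],1],[[0,0,0],[0,-16.5,-2.5],1],[[0,0,0],[0,-30,-2],1],[[0,0,0],[0,-40,-2],1],[[0,0,0],[0,-40,-2],1]]}}

```text
clock: 18.9
eef_pos: [434.6, 139.5, 169.1]
tool_rot: [-0.525, 1.569, 2.616]
force: [-0.5, 0.2, -0.7]
width: 55.5
```

Emit:
{"op": "jog_arm", "data": {"series": [[[0,0,0],[0,-40,-2],1],[[0,0,0],[0,-40,-2],1],[[0,0,0],[0,-40,-2],1],[[0,0,0],[0,-35,0],1],[[0,0,0],[0,-25,0],1],[[0,0,0],[0,-10,0],1],[[0,0,0],[0,0,0],1],[[0,0,0],[0,0,0],1]]}}

```text
clock: 19.9
eef_pos: [441.2, 326.7, 168.9]
tool_rot: [0.041, 1.569, -3.103]
force: [-0.1, -0.7, -1.1]
width: 55.5
```

```bash
python3 plan.py 441.1 328.2 76 0 -1 0
```

```text
t 19.9 tcp [441.2 326.7 168.9] w 55.5 F [-0.1 -0.7 -1.1] q [-1.06  0.68  0.59  1.9  -0.55  0.74 -1.73]
tool axes in world: [[-0.002, -0.0, -1.0], [-0.003, -1.0, 0.0], [-1.0, 0.003, 0.002]]
turn deg [-0.15  0.1  -0.  ] shift(final frame) [92.9 -1.5  0.1] shift(now) [92.9 -1.5 -0. ]
```

Emit:
{"op": "jog_arm", "data": {"series": [[[0,0,0],[15,-1.3,0],1],[[0,0,0],[30,0,0],1],[[0,0,0],[25,0,0],1],[[0,0,0],[15,0,0],1],[[0,0,0],[8,0,0],1],[[0,0,0],[0,0,0],1],[[0,0,0],[0,0,0],1]]}}

```text
clock: 20.78
eef_pos: [441.5, 329.9, 76.4]
tool_rot: [-1.344, 1.569, 1.796]
force: [0.1, 0.3, -1.9]
width: 55.9
```

Emit:
{"op": "jog_arm", "data": {"series": [[[0,0,0],[1,0,0],1],[[0,0,0],[0.5,0,0],1],[[0,0,0],[0,0,0],1]]}}

```text
clock: 21.15
eef_pos: [440.9, 329.8, 74.3]
tool_rot: [-0.678, 1.569, 2.463]
force: [0.5, 0.7, -1.6]
width: 55.5
```

Emit:
{"op": "jog_arm", "data": {"series": [[[0,0,0],[1,0,0],1],[[0,0,0],[0,0,0],1]]}}

```text
clock: 21.4
eef_pos: [440.9, 329.7, 73.1]
tool_rot: [-0.445, 1.569, 2.696]
force: [-0.4, 0.1, -2.0]
width: 55.2
```

Emit:
{"op": "jog_arm", "data": {"series": [[[0,0,0],[0.8,1,0],1],[[0,0,0],[0,0,0],1]]}}

```text
clock: 21.65
eef_pos: [441.0, 329.2, 72.6]
tool_rot: [-0.928, 1.569, 2.213]
force: [-0.7, 0.4, 0.5]
width: 55.4
```

Emit:
{"op": "jog_arm", "data": {"series": [[[0,0,0],[0.8,0,0],1],[[0,0,0],[0,0,0],1]]}}

```text
clock: 21.9
eef_pos: [441.2, 329.1, 72.5]
tool_rot: [-1.083, 1.568, 2.058]
force: [-1.2, 0.8, 8.2]
width: 55.5
```

Down on the floor (72.5). Release, rise, and go towards the vial.

Emit:
{"op": "jog_arm", "data": {"series": [[[0,0,0],[-0.5,0,0],-1],[[0,0,0],[0,0,0],-1],[[0,0,0],[0,0,0],-1],[[0,0,0],[0,0,0],-1],[[0,0,0],[-20,0,0],-1],[[0,0,0],[-40,0,0],-1],[[0,0,0],[-40,0,0],-1],[[0,0,0],[-10,0,0],-1]]}}

```text
clock: 22.9
eef_pos: [442.3, 329.1, 184.3]
tool_rot: [-2.068, 1.567, 1.073]
force: [0.9, -1.1, -0.1]
width: 85.4
```

```bash
python3 plan.py 599 -312.5 170 0 -1 0
```

```text
t 22.9 tcp [442.3 329.1 184.3] w 85.4 F [ 0.9 -1.1 -0.1] q [-1.08  0.66  0.61  1.88 -0.54  0.77 -1.74]
tool axes in world: [[0.002, 0.003, -1.0], [-0.001, -1.0, -0.003], [-1.0, 0.001, -0.002]]
turn deg [-0.04 -0.1   0.19] shift(final frame) [  14.3  641.6 -156.7] shift(now) [  12.5  641.6 -157.1]
```

Emit:
{"op": "jog_arm", "data": {"series": [[[0,0,0],[0,25,-6],-1],[[0,0,0],[0,48,-12],-1],[[0,0,0],[0,48,-12],-1],[[0,0,0],[0,48,-12],-1],[[0,0,0],[0,48,-12],-1],[[0,0,0],[0,48,-12],-1],[[0,0,0],[0,48,-12],-1],[[0,0,0],[0,48,-12],-1]]}}

```text
clock: 23.9
eef_pos: [530.6, -33.8, 180.7]
tool_rot: [-0.378, 1.568, 2.763]
force: [0.4, 1.1, 0.0]
width: 85.4
```

Emit:
{"op": "jog_arm", "data": {"series": [[[0,0,0],[0,48,-12],-1],[[0,0,0],[0,48,-12],-1],[[0,0,0],[0,48,-12],-1],[[0,0,0],[0,48,-12],-1],[[0,0,0],[0,48,-12],-1],[[0,0,0],[0,40,-7],-1],[[0,0,0],[0,0,0],-1],[[0,0,0],[0,0,0],-1]]}}

```text
clock: 24.9
eef_pos: [597.2, -311.3, 180.0]
tool_rot: [-0.795, 1.566, 2.346]
force: [-0.0, -0.5, 0.2]
width: 85.5
```

```bash
python3 plan.py 599.3 -312.5 41 0 -1 0
```

```text
t 24.9 tcp [ 597.2 -311.3  180. ] w 85.5 F [-0.  -0.5  0.2] q [ 0.16  0.8   0.51  1.52 -0.45  0.94 -0.76]
tool axes in world: [[-0.003, 0.003, -1.0], [-0.001, -1.0, -0.003], [-1.0, 0.001, 0.003]]
turn deg [-0.04  0.18  0.18] shift(final frame) [139.    1.2  -2.1] shift(now) [139.    1.7  -2.5]
```

Emit:
{"op": "jog_arm", "data": {"series": [[[0,0.2,0.2],[20,1,-1.8],-1],[[0,0,0],[35,0,0],-1],[[0,0,0],[35,0,0],-1],[[0,0,0],[25,0,0],-1],[[0,0,0],[15,0,0],-1],[[0,0,0],[7,0,0],-1],[[0,0,0],[0,0,0],-1],[[0,0,0],[0,0,0],-1]]}}

```text
clock: 25.9
eef_pos: [600.2, -314.2, 45.3]
tool_rot: [2.362, 1.566, -0.78]
force: [0.1, 0.3, 0.7]
width: 85.4
```

```bash
python3 - <<'E'
from h import *
s=grab('side');t=grab('top')
a=cv2.resize(s['img'][80:180,230:360],(400,308),interpolation=2);b=cv2.resize(t['img'][190:290,405:535],(400,308),interpolation=2)
save(np.hstack([a,b]),'g4.png')
E
python3 plan.py 599.2 -312.5 41 0 -1 0
```

```text
t 26.0 tcp [ 600.2 -314.1   45.2] w 85.3 F [-1.  -0.4  0.2] q [ 0.21  0.97  0.42  1.58 -0.54  0.71 -0.69]
tool axes in world: [[0.003, -0.003, -1.0], [-0.001, -1.0, 0.003], [-1.0, 0.001, -0.003]]
turn deg [-0.04 -0.19 -0.19] shift(final frame) [ 4.2 -1.6  1. ] shift(now) [ 4.2 -1.6  1. ]
```

View pics/g4.png

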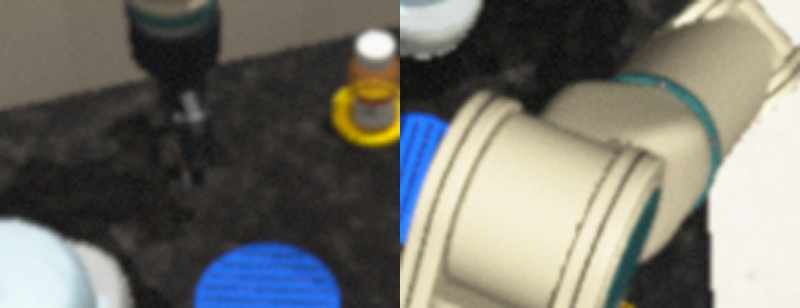

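The near finger hides the vial, but the medium bottle stands upright in its saucer. Small centring correction, then grip.

Emit:
{"op": "jog_arm", "data": {"series": [[[0,-0.2,-0.2],[2,-1.6,1],-1],[[0,0,0],[2,0,0],-1],[[0,0,0],[0,0,0],0],[[0,0,0],[0,0,0],0.3],[[0,0,0],[0,0,0],0.5],[[0,0,0],[0,0,0],0.7],[[0,0,0],[0,0,0],1],[[0,0,0],[0,0,0],1]]}}

```text
clock: 27.0
eef_pos: [598.8, -312.3, 40.5]
tool_rot: [-0.508, 1.569, 2.632]
force: [-0.2, 0.2, 0.6]
width: 15.8
```

Emit:
{"op": "jog_arm", "data": {"series": [[[0,0,0],[0,0,0],1],[[0,0,0],[0,0,0],1],[[0,0,0],[0,0,0],1],[[0,0,0],[0,0,0],1]]}}

```text
clock: 27.5
eef_pos: [598.7, -312.3, 40.4]
tool_rot: [-0.496, 1.569, 2.645]
force: [-0.5, -0.5, 3.6]
width: 15.5
```

Emit:
{"op": "jog_arm", "data": {"series": [[[0,0,0],[-10,0,0],1],[[0,0,0],[-30,0,0],1],[[0,0,0],[-40,0,0],1],[[0,0,0],[-30,0,0],1],[[0,0,0],[-5,-20,-1],1],[[0,0,0],[0,-40,-1],1],[[0,0,0],[0,-45,-1],1],[[0,0,0],[0,-45,-1],1]]}}

```text
clock: 28.5
eef_pos: [602.0, -158.8, 154.1]
tool_rot: [-0.645, 1.566, 2.497]
force: [0.9, 0.1, -0.1]
width: 15.3
```

Emit:
{"op": "jog_arm", "data": {"series": [[[0,0,0],[0,-45,-1],1],[[0,0,0],[0,-45,-1],1],[[0,0,0],[0,-45,-1],1],[[0,0,0],[0,-45,-1],1],[[0,0,0],[0,-45,-1],1],[[0,0,0],[0,-45,-1],1],[[0,0,0],[0,-45,-1],1],[[0,0,0],[0,-45,-1],1]]}}

```text
clock: 29.5
eef_pos: [609.2, 200.6, 154.4]
tool_rot: [-0.227, 1.566, 2.915]
force: [0.2, 0.4, -0.3]
width: 15.7
```

Emit:
{"op": "jog_arm", "data": {"series": [[[0,0,0],[0,-45,-1],1],[[0,0,0],[0,-45,0],1],[[0,0,0],[0,-30,0],1],[[0,0,0],[0,-10,0],1],[[0,0,0],[0,0,0],1],[[0,0,0],[0,0,0],1],[[0,0,0],[0,0,0],1]]}}

```text
clock: 30.38
eef_pos: [612.7, 325.8, 156.0]
tool_rot: [-0.179, 1.569, 2.96]
force: [0.0, -1.3, 0.5]
width: 15.5
```

```bash
python3 plan.py 612.2 328.3 47 0 -1 0
python3 - <<'E'
from h import *
s=grab('side');t=grab('top')
a=cv2.resize(s['img'][250:400,270:470],(400,300),interpolation=2);b=cv2.resize(t['img'][200:320,215:375],(400,300),interpolation=2)
save(np.hstack([a,b]),'g5.png')
E
```

```text
t 30.375 tcp [612.7 325.8 156. ] w 15.5 F [ 0.  -1.3  0.5] q [-0.84  0.87  0.59  1.48 -0.55  0.96 -1.67]
tool axes in world: [[-0.001, 0.0, -1.0], [-0.003, -1.0, -0.0], [-1.0, 0.003, 0.001]]
turn deg [-0.19  0.08  0.02] shift(final frame) [109.   -2.5   0.5] shift(now) [109.   -2.4   0.4]
```

View pics/g5.png

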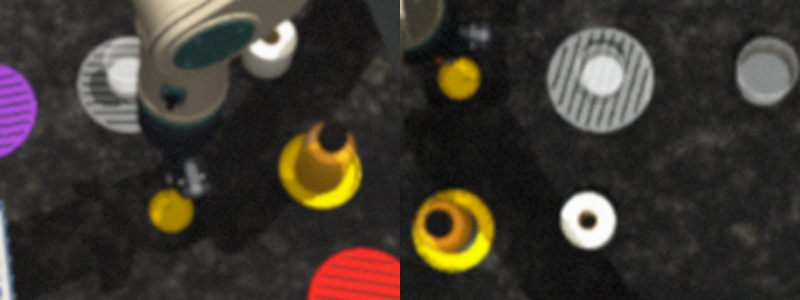

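Emit:
{"op": "jog_arm", "data": {"series": [[[0,0,0],[15,-2,0],1],[[0,0,0],[30,0,0],1],[[0,0,0],[30,0,0],1],[[0,0,0],[22,0,0],1],[[0,0,0],[10,0,0],1],[[0,0,0],[2,0,0],1],[[0,0,0],[0,0,0],1],[[0,0,0],[0,0,0],1]]}}

```text
clock: 31.48
eef_pos: [612.8, 330.1, 47.9]
tool_rot: [-1.625, 1.569, 1.516]
force: [0.7, 1.0, -0.7]
width: 15.8
```

```bash
python3 plan.py 612.2 328.3 44 0 -1 0
```

```text
t 31.475 tcp [612.8 330.1  47.9] w 15.8 F [ 0.7  1.  -0.7] q [-0.8   1.    0.51  1.52 -0.62  0.78 -1.61]
tool axes in world: [[0.0, 0.002, -1.0], [-0.001, -1.0, -0.002], [-1.0, 0.001, -0.0]]
turn deg [-0.04 -0.01  0.1 ] shift(final frame) [3.9 1.8 0.6] shift(now) [3.9 1.8 0.6]
```

Emit:
{"op": "jog_arm", "data": {"series": [[[0,0,0],[2,1.6,0.5],1],[[0,0,0],[1,0,0],1],[[0,0,0],[0,0,0],1]]}}

```text
clock: 31.85
eef_pos: [611.6, 328.2, 43.8]
tool_rot: [-0.504, 1.569, 2.637]
force: [-0.1, 0.6, 0.2]
width: 16.0
```

Emit:
{"op": "jog_arm", "data": {"series": [[[0,0,0],[0.8,0,0],1],[[0,0,0],[0,0,0],1]]}}

```text
clock: 32.1
eef_pos: [611.7, 328.3, 43.4]
tool_rot: [-0.69, 1.569, 2.451]
force: [-1.4, -0.6, 3.7]
width: 15.5
```

Emit:
{"op": "jog_arm", "data": {"series": [[[0,0,0],[0.8,0,0],1],[[0,0,0],[0,0,0],1]]}}

```text
clock: 32.35
eef_pos: [611.8, 328.2, 43.4]
tool_rot: [-0.784, 1.569, 2.357]
force: [-2.0, -0.3, 8.0]
width: 15.9
```

Emit:
{"op": "jog_arm", "data": {"series": [[[0,0,0],[-0.8,0,0],0.5],[[0,0,0],[0,0,0],0],[[0,0,0],[0,0,0],-1],[[0,0,0],[0,0,0],-1],[[0,0,0],[0,0,0],-1],[[0,0,0],[-25,0,0],-1],[[0,0,0],[-50,0,0],-1],[[0,0,0],[-50,0,0],-1]]}}

```text
clock: 33.35
eef_pos: [611.6, 327.9, 169.0]
tool_rot: [-0.173, 1.569, 2.968]
force: [0.3, 0.0, 0.1]
width: 85.0
```

Emit:
{"op": "jog_arm", "data": {"series": [[[0,0,0],[-20,30,20],-1],[[0,0,0],[0,50,20],-1],[[0,0,0],[0,50,20],-1],[[0,0,0],[0,50,10],-1],[[0,0,0],[0,50,0],-1],[[0,0,0],[0,40,0],-1],[[0,0,0],[0,20,0],-1],[[0,0,0],[0,0,0],-1]]}}

```text
clock: 34.35
eef_pos: [541.7, 36.2, 188.3]
tool_rot: [-0.394, 1.57, 2.743]
force: [0.0, 0.5, -0.1]
width: 85.6
```

Run:
```python
from meas import *
s=grab('side');t=grab('top')
a=cv2.resize(s['img'][80:420,250:480],(400,591),interpolation=2);b=cv2.resize(t['img'][200:320,215:505],(400,166),interpolation=2)
save(np.hstack([a,np.pad(b,((0,425),(0,0),(0,0)))]),'f1.png')
G={'BL':(441.1,328.2,98,112,30),'BM':(427.8,-325.5,80,96,30),'V':(612.2,328.3,58,75,25),'BK':(614.4,169.5,50,66,45),'T':(616,-17,60,78,50),'R':(451,177.5,45,58,45)}
for n,d in(('side',s),('top',t)):
    C=cloud(d).reshape(-1,3)
    for k,(x,y,z0,z1,r) in G.items():
        q=C[(np.hypot(C[:,0]-x,C[:,1]-y)<r)&(C[:,2]>z0)&(C[:,2]<z1)]
        if len(q): print(n,k,len(q),((q.max(0)+q.min(0))/2-[x,y,0]).round(1),np.ptp(q,0).round(1),q[:,2].max().round(1))
        else: print(n,k,'none')
```

```text
side BL 176 [  0.8   0.2 105.2] [32.1 32.8 13.4] 111.9
side BM none
side V 56 [-0.8  1.3 67. ] [15.3 14.2 15.4] 74.7
side BK 149 [ 0.7 -4.  57.8] [52.2 52.7 15.5] 65.6
side T 203 [-0.6  1.3 68.6] [64.1 67.6 16.9] 77.0
side R 412 [-0.3 -0.7 51. ] [57.4 58.2 11.8] 56.9
top BL 96 [  0.2   1.6 105.3] [26.3 32.3 13.2] 111.9
top BM 115 [-0.6  1.9 88. ] [28.5 30.  15.8] 95.9
top V 33 [ 0.2  1.2 69.3] [16.9 14.3 11.1] 74.9
top BK 80 [ 1.  -3.4 57.9] [51.2 49.4 15.5] 65.6
top T 10 [-13.1 -23.7  70.5] [19.6  8.3  7.9] 74.4
top R 37 [15.5 14.1 50.2] [21.9 24.3  8.6] 54.5
```

View pics/f1.png

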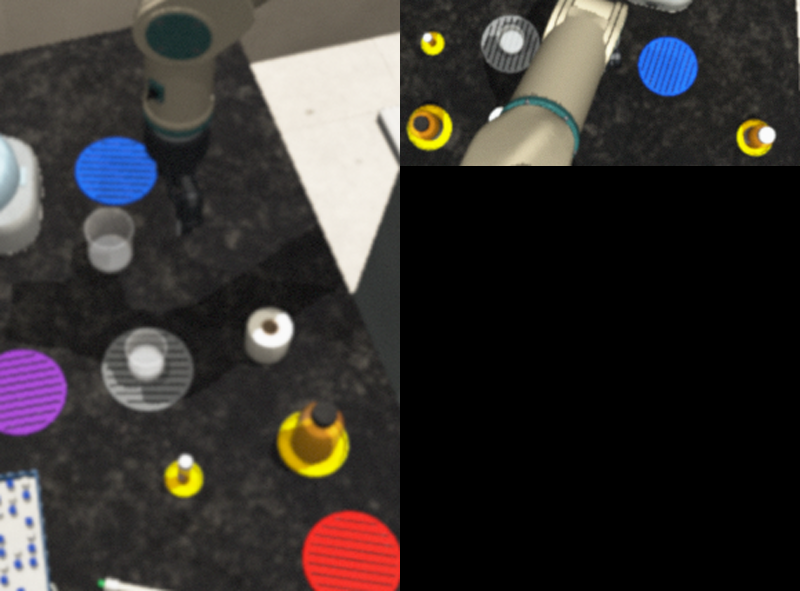

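Every placed item is upright and within 2 mm of its saucer centre (beaker within 4 mm of the mat's). The bystanders haven't moved and the gripper is clear. Handing in.

```bash
python3 -c "
from cell import *
print(finish_job())"
```

```text
the job is handed in; nothing more can be done
None
```

The job is done and handed in at about 34 s of the 147 s allowed. The low beaker went to the grey mat, then each amber container went into its own saucer. Each was lowered until the wrist force showed contact before I let go.

| Item | Placed on | Offset of centre, last check | Tolerance |
|---|---|---|---|
| Large bottle | largest saucer | 1–2 mm | 13.5 mm |
| Medium bottle | middle saucer | about 2 mm | 10.5 mm |
| Vial | smallest saucer | about 1.5 mm | 13 mm |
| Low beaker | grey mat | about 4 mm | 35 mm |

- **Bystanders:** the roll and tall beaker were within about 1.5 mm of their starting estimates in the side view. The top view of both was mostly blocked by the arm, so its numbers for them mean nothing.
- **Checked by one camera only:** the arm hid the medium bottle from the side camera in the last check, so its figure comes from the top view. An earlier side view showed it upright in its saucer.
- **Judged by eye:** I did not measure tilt. Everything looked upright in the pictures, and the measured top heights matched upright objects.

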